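# Load a wax disc in the drill jig and hold the jig shut on its dowels

### The arm

A 6-joint arm with a two-finger parallel gripper is mounted at the origin on a cart in front of the work surface, level with it; the furniture and walls round the work are solid. World frame = base frame: x ahead of the robot, y to its left, z up, the work surface at z = 0. Lengths are in m, angles in rad, forces in N, time in s.
With the tool pointing down it reaches from about 0.35 to 0.975 m from the base axis. Payload 4.9 kg.
Tool frame: the origin (TCP) lies midway between the tips of the shut fingers; the grasp point (between the pads) lies 19 mm behind it; z points along the fingers, y is the line along which they close (so a half turn about z gives the same grasp; the last joint's range is limited). The gripper opens to 85 mm and grips with 20 to 120 N. Pads are 22 mm wide; open, the fingers measure 114 mm over their backs; the gripper's body (76 mm by 85 mm) begins 54 mm behind the grasp point. The pads swing forward as they close: fully open they stand 13 mm farther back than shut.
Start: joints at [-1.22, 0.053, 1.613, -0, 1.476, -0.119], TCP at [0.283, -0.557, 0.231] pointing down, gripper open.
Joint ranges: [-3.01, 3.01], [-1.01, 2.22], [0.06, 2.58], [-1.02, 4.17], [0.09, 2.62], [-3.14, 3.14]. Speed limits (rad/s): [2.57, 2.57, 3.14, 3.14, 3.14, 3.14].

### API

Orientations are given as a unit quaternion [w, x, y, z].
In Python, from plant import * gives the robot as it stands.
- The arm moves only by the tool jog_arm, never from a script. Its argument "targets" is a list of rows, each a list of 3 entries, a list of its own where there are three numbers: the shift along the tool's x, y, z in units of 25 mm (1.0 is 25 mm), then the turn, a rotation vector about the tool's x, y, z in units of 8 degrees (1.0 is 8 degrees), then the opening in per cent of the stroke, from 0 (shut) to 100 (fully open). A call has 1 to 8 rows; each row is the pose to reach, as a shift and turn from the pose commanded when the call began, along the tool's axes at that moment; what a row does not reach only later rows make up. A row lasts 1/8 s, in which the tool goes at most 62.5 mm and 10.7 degrees, less where a joint would pass 70% of its speed; a pose out of reach is approached as far as the arm can. A call with a gripper value outside its range is refused whole. The fingers move at their own pace and stop on an object; the grip force is fixed at half the most. Time passes only in rows, so rows that repeat a pose let the fingers close. It gives the time, the measured TCP pose, the force, the opening and the grip force at its end, in the units of the state.
- state(): the state, without advancing time (a new reading comes with each control period).
- grab_frame(name): name is "side" or "top"; returns (picture, depth): 400x640x3 uint8, red, green, blue; 400x640 float32, m along the optical axis (not along the pixel's ray), 0 where there is no reading.
- camera_params(name): a dict with "fovy" (degrees; the focal length in pixels is half the picture's height over the tangent of half this angle, whatever the lens; pixels are square), "cx", "cy" (the principal point, pixels), "dist" ([k1, k2, p1, p2, k3] as OpenCV has them; the pictures are not rectified), "rvec" (rotation vector, rad) and "tvec" (3), from world to camera coordinates, as OpenCV has them. Camera axes: x right, y down, z forward; pixel columns grow to the right and rows downward; lengths in m; the calibration is good to about 2 mm. A picture is of the moment at which its call begins. camera_params takes no time and is no camera call.
- job_done(): hands the job in; it is judged then, once.
The state is a dict: "time": time; "joint_pos": joint angles; "joint_vel": joint speeds; "joint_efforts": joint torques, N m; "tool_pos": TCP position; "tool_rot": TCP orientation; "contact_force": force on the tool from outside, world axes, zero at the start; "ft_torque": the same for the moment, N m; "gripper_width": opening from 0.0 (shut) to 1.0 (fully open); "grasp_force": force on a finger pad.
Only numpy, scipy, OpenCV 4.12 (cv2) and the standard library are available. Lean on these libraries where they do the work, as an engineer would, in place of code of your own. Each camera call takes 0.05 s, during which the arm holds its last target. There are 200 camera calls.

### The job

Get the round wax blank ready for drilling: lay it flat in the round nest of the drill jig and let it go (the square blank does not fit and stays where it is, like the other things on the bench). Then fit the jig's upper half, the loose bushing plate, over the two dowels and press it fully home against the spring plungers, so that it clamps the blank firmly but without crushing the wax. Finish while still holding the jig pressed shut: do not let go.

Things in the scene. Friction and masses are not known exactly. Their poses are not given: they have to be found in the camera images.
- nest (a point): Centre of the nest's floor, 17 mm above the bench. The nest is a round pocket, 35.8 mm wide, 5 mm deep, with a 2 mm chamfer round its mouth, in the top of the jig's lower half. x across the jig's short side, y along its long side, z up. Fingers that set a blank in clear dowels and plungers if they close along x
- round_center (a point): Centre (half-way up) of the round blank: loose disc of green carving wax, 34 mm across, 8 mm thick, 15 g, lying flat on the bench. In the nest it stands 3 mm above the block's top face
- square_center (a point): Centre (half-way up) of the square blank: green wax, 34 x 34 x 8 mm, lying flat on the bench; not needed, leave it alone
- plate_block (a point): Middle of the gripping block of the bushing plate, the jig's loose upper half (0.22 kg): a block 28 (x) x 40 (y) x 24 mm high on the middle of an aluminium plate 60 (x) x 100 (y) x 10 mm; on the block a steel bushing 17 mm wide, 3 mm high. The point is 22 mm above the plate's underside, 12 mm above its top face; z up
- plate_under (a point): Centre of the underside of the bushing plate (same axes). With the jig shut on the blank it is 25 mm above the bench, 8 mm above the nest's floor; left to itself on the plungers it stays 5 mm higher. A downward push of 12 to 25 N shuts it and clamps the blank without crushing the wax
- jig_base: The jig's lower half: aluminium block 60 (x) x 100 (y) x 22 mm, fixed to the bench; origin at the centre of its underside, straight below the nest. Two steel dowels, 8 mm thick, stand on its top face at y = +38 and -38 mm; they rise 24 mm above that face (46 mm above the bench) and taper over the last 6 mm
- bush_plate: The bushing plate, lying with its underside on the bench; origin at the centre of the underside. Two chamfered through holes, 9.6 mm wide, at y = +38 and -38 mm take the dowels; either way round will do
- round_blank: The round blank, origin at the centre of its underside
- file: Needle file with a blue handle, 170 mm long, 10 mm thick, lying on the bench; leave it alone
- carved_piece: Half-carved green wax piece, 17 x 33 x 8 mm; leave it alone
- wax_block: Block of green carving wax, 30 x 45 x 16 mm; leave it alone
- plunger0 (a joint): One of four alike steel spring plungers in the top face, 6.4 mm thick, at x = +-20, y = +-26 mm from the nest's centre; free (0) it sticks up 8 mm above the top face, pressed it reads up to 0.0075 m. Together they lift the plate: 3.6 N at first touch, about 10 N with the jig shut (0.005 m)
Mind the look-alikes: they are no part of the job. Leave any purple look-alike of the round_blank alone.

How it is judged:
By the outcome, as a careful person would: the job done as asked, in the order asked, and still so for the second after the job is handed in, while the arm keeps its last pose, push and grip.
It also fails if it takes over 61 s, if anything falls off the work surface, if the arm or the gripper's body presses on something with over 40 N, if the wrist force passes 120 N, or if a joint passes its speed limit or range.

## Working session

There is one attempt and no reset: what is moved stays moved. The work goes in short steps, Python scripts to look and compute and a tool call to move; the robot and the scene stay as the last step left them, time stands still between calls to the robot, and variables do not carry over. Pictures are saved under pics/ and viewed, at most 10 in all, crops included, and the job is handed in when it is done.

Besides the shell and the picture viewer there is one more tool, called after "Emit:" by a JSON object that holds its "op" and its "data", one argument or row to a line. jog_arm: Moves the arm, as the interface text tells. Its arguments: {"type":"object","properties":{"targets":{"type":"array"}},"required":["targets"]}

```bash
ls; mkdir -p pics; python3 - <<'E'
from plant import *
import cv2,numpy as np
s=state();print(s)
for n in("side","top"):
    p,d=grab_frame(n);cv2.imwrite(f"pics/{n}0.png",p[:,:,::-1]);np.savez(f"pics/{n}0.npz",p=p,d=d);print(camera_params(n))
E
```

```text
pics
{'time': 0.0, 'joint_pos': array([-1.22002689e+00,  5.33582220e-02,  1.61431164e+00,  3.75644856e-06,
        1.47599968e+00, -1.19013839e-01]), 'joint_vel': array([ 4.55809632e-05,  6.91131345e-04,  1.19217006e-03, -1.18410632e-03,
        2.68240981e-03, -1.62170216e-03]), 'joint_efforts': array([ 2.41162852e-03, -3.93680227e+01, -3.70175314e+01,  1.39401923e-04,
        6.96379910e-03, -1.50397817e-06]), 'tool_pos': array([ 0.28270857, -0.55669849,  0.23005164]), 'tool_rot': array([-1.03169732e-03,  9.72539085e-01,  2.32737298e-01, -1.18206569e-04]), 'contact_force': array([-0.23907476,  0.39858917, -0.52151688]), 'ft_torque': array([-0.01542877, -0.0054514 , -0.02861567]), 'grasp_force': 0.0, 'gripper_width': 1.001881020398797}
{'fovy': 47.1970833464901, 'cx': 314.75322418031624, 'cy': 202.37405641728796, 'dist': array([-0.00178575,  0.        ,  0.        ,  0.        ,  0.        ]), 'rvec': array([-0.02149898,  2.61152577, -1.71498735]), 'tvec': array([0.57839261, 0.10157244, 0.8676934 ])}
{'fovy': 45.29621864353317, 'cx': 311.1054230727134, 'cy': 196.7262113526714, 'dist': array([-0.02269593,  0.        ,  0.        ,  0.        ,  0.        ]), 'rvec': array([ 2.05222721, -2.1548769 ,  0.24073321]), 'tvec': array([-0.10682035,  0.57111573,  0.94421585])}
```

View pics/top0.png

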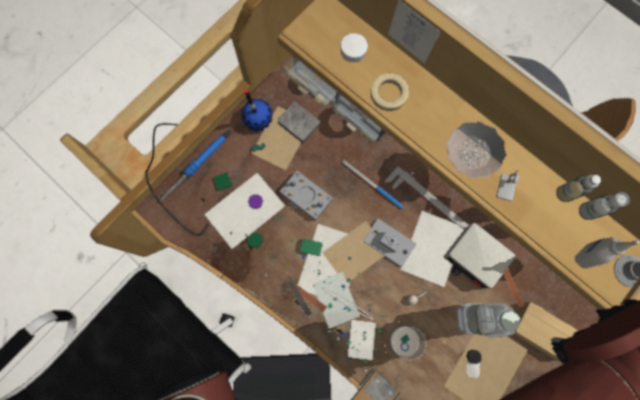

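View pics/side0.png

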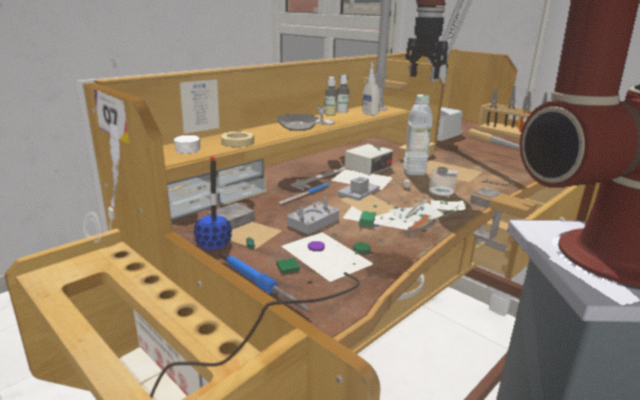

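The top view shows the jig base near (305,195), the bushing plate near (390,243), a purple decoy at (256,201), and green items near (222,181), (254,240) and (311,247). I'll zoom in to tell the green ones apart.

```bash
cat > h.py <<'E'
import cv2,numpy as np
from plant import *
def K(c):
    f=200/np.tan(np.radians(c["fovy"]/2)); return np.array([[f,0,c["cx"]],[0,f,c["cy"]],[0,0,1]])
def ray(n,uv,z):
    c=camera_params(n);R=cv2.Rodrigues(c["rvec"])[0];t=c["tvec"]
    q=cv2.undistortPoints(np.float64(uv).reshape(-1,1,2),K(c),c["dist"]).reshape(-1,2)
    D=np.c_[q,np.ones(len(q))]@R; o=-R.T@t
    return o+D*((z-o[2])/D[:,2])[:,None]
def proj(n,P):
    c=camera_params(n);return cv2.projectPoints(np.float64(P).reshape(-1,3),c["rvec"],c["tvec"],K(c),c["dist"])[0].reshape(-1,2)
def depthpts(n,d):
    c=camera_params(n);R=cv2.Rodrigues(c["rvec"])[0]
    v,u=np.mgrid[:400,:640];q=cv2.undistortPoints(np.float64(np.c_[u.ravel(),v.ravel()]).reshape(-1,1,2),K(c),c["dist"]).reshape(-1,2)
    return (((np.c_[q,np.ones(len(q))]*d.reshape(-1,1))-c["tvec"])@R).reshape(400,640,3)
def greens(p):
    h=cv2.cvtColor(p,cv2.COLOR_RGB2HSV);m=cv2.inRange(h,(55,90,30),(90,255,255))
    return m
E
python3 - <<'E'
from h import *
for n in("top","side"):
    z=np.load(f"pics/{n}0.npz");p,d=z["p"],z["d"];P=depthpts(n,d)
    k,l,st,ce=cv2.connectedComponentsWithStats(greens(p))
    for i in range(1,k):
        if st[i,4]>25:
            m=l==i;c,(w,h),a=cv2.minAreaRect(np.argwhere(m)[:,::-1].astype(np.float32))
            print(n,ce[i].round(1),st[i,4],"rect",round(w),round(h),"xy@8mm",ray(n,[ce[i]],.008)[0].round(4),"z",np.median(P[m],0).round(4))
p=np.load("pics/top0.npz")["p"]
a=cv2.resize(p[155:285,190:440],None,fx=3.2,fy=3.2,interpolation=cv2.INTER_CUBIC)
cv2.imwrite("pics/crop1.png",a[:,:,::-1])
for uv in((305,195),(390,243)):print(ray("top",[uv],.022))
E
```

```text
top [257.6 147. ] 31 rect 3 10 xy@8mm [ 0.7003 -0.0188  0.008 ] z [ 0.7005 -0.0179  0.0075]
top [222.1 181.2] 192 rect 13 14 xy@8mm [0.6236 0.0627 0.008 ] z [0.6241 0.0629 0.0075]
top [254.6 239.7] 153 rect 13 13 xy@8mm [ 0.488  -0.0073  0.008 ] z [ 0.4878 -0.0078  0.0076]
top [310.2 246.9] 224 rect 19 13 xy@8mm [ 0.4665 -0.1276  0.008 ] z [ 0.4654 -0.1273  0.016 ]
top [404.6 338.9] 27 rect 4 6 xy@8mm [ 0.2643 -0.3152  0.008 ] z [ 0.264  -0.3161  0.0047]
side [367.2 217.7] 126 rect 12 12 xy@8mm [ 0.4665 -0.1301  0.008 ] z [ 0.468  -0.1168  0.0144]
side [249.8 242.3] 30 rect 7 4 xy@8mm [ 0.7019 -0.0094  0.008 ] z [ 0.7027 -0.0103  0.007 ]
side [361.3 246.7] 82 rect 14 7 xy@8mm [ 0.491  -0.0013  0.008 ] z [ 0.4908 -0.0035  0.007 ]
side [287.5 264.5] 175 rect 10 19 xy@8mm [0.6261 0.0683 0.008 ] z [0.6261 0.0673 0.007 ]
[[ 0.57940715 -0.1217244   0.022     ]]
[[ 0.46472734 -0.29924283  0.022     ]]
```

View pics/crop1.png

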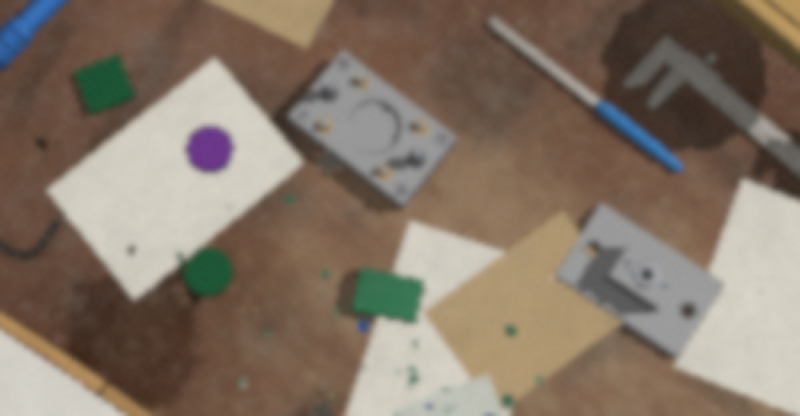

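The round blank is at crop (208,272), which is image (255,240). The jig base is at crop (372,128) and the plate with its block at crop (640,280). I'll get the base and plate poses from depth.

```bash
cat >> h.py <<'E'
def rect(XY):
    c,(w,h),a=cv2.minAreaRect((XY*1000).astype(np.float32))
    if w<h: w,h,a=h,w,a-90
    return np.r_[c].round(1),round(w,1),round(h,1),round((a+180)%180,1)   # a: angle of the long side
def face(n,P,c,r,z0,z1):
    m=(np.hypot(P[...,0]-c[0],P[...,1]-c[1])<r)&(P[...,2]>z0)&(P[...,2]<z1)
    m=m.astype(np.uint8);k,l,st,_=cv2.connectedComponentsWithStats(m)
    i=1+np.argmax(st[1:,4]);return l==i
E
python3 - <<'E'
from h import *
for n in("top","side"):
    z=np.load(f"pics/{n}0.npz");p,d=z["p"],z["d"];P=depthpts(n,d)
    for nm,c,r,a,b in(("jig",(.579,-.122),.075,.018,.033),("plate",(.465,-.30),.075,.006,.045),("block",(.465,-.30),.04,.028,.042)):
        m=face(n,P,c,r,a,b);Q=P[m];print(n,nm,m.sum(),rect(Q[:,:2]),"med",np.median(Q,0).round(4),"hull ctr",((Q.max(0)+Q.min(0))/2).round(4))
    # bench
    B=P[(np.hypot(P[...,0]-.5,P[...,1]+.1)<.2)&(abs(P[...,2])<.006)];print("bench z",np.median(B[:,2]))
E
```

```text
top jig 1003 (array([ 582. , -124.6]), 100.6, 60.7, 48.8) med [ 0.5808 -0.1251  0.0218] hull ctr [ 0.5811 -0.125   0.0253]
top plate 1199 (array([ 469. , -300.8]), 98.6, 61.4, 52.7) med [ 0.4679 -0.2989  0.0103] hull ctr [ 0.4692 -0.3007  0.0234]
top block 250 (array([ 469.1, -301.3]), 39.9, 28.8, 53.9) med [ 0.4688 -0.3012  0.0341] hull ctr [ 0.4687 -0.302   0.0344]
bench z -4.765790206740956e-05
side jig 537 (array([ 582.8, -122.8]), 104.5, 62.6, 48.9) med [ 0.583  -0.116   0.0208] hull ctr [ 0.5831 -0.1245  0.0252]
side plate 466 (array([ 469.5, -298.9]), 106.0, 60.6, 52.9) med [ 0.4736 -0.2867  0.0097] hull ctr [ 0.4697 -0.2905  0.0211]
side block 98 (array([ 471.3, -298.9]), 42.3, 32.4, 53.0) med [ 0.4711 -0.2941  0.0323] hull ctr [ 0.4709 -0.2979  0.0321]
bench z -0.0009391176644818304
```

```bash
cat >> h.py <<'E'
from scipy.spatial.transform import Rotation as Rn
def plan(x,y,z,close_deg):
    """shift/turn (interface units) from the measured pose to TCP (x,y,z), tool down, fingers closing along close_deg"""
    s=state();q=s["tool_rot"];R=Rn.from_quat(np.r_[q[1:],q[0]])
    best=None
    for c in(close_deg,close_deg+180):
        a=np.radians(c);Y=np.array([np.cos(a),np.sin(a),0]);Z=np.array([0,0,-1.]);T=Rn.from_matrix(np.c_[np.cross(Y,Z),Y,Z])
        r=(R.inv()*T).as_rotvec(degrees=True)
        if best is None or np.linalg.norm(r)<np.linalg.norm(best):best=r
    print("t",round(s["time"],2),"pos",s["tool_pos"].round(4),"w",round(s["gripper_width"],3),"F",s["contact_force"].round(2),"grip",round(s["grasp_force"],1))
    print("shift",(R.inv().apply(np.r_[x,y,z]-s["tool_pos"])/.025).round(2).tolist(),"turn",(best/8).round(2).tolist(),"j",s["joint_pos"].round(2))
E
python3 - <<'E'
from h import *
z=np.load("pics/top0.npz");P=depthpts("top",z["d"]).reshape(-1,3)
a,b=np.array([.283,-.557]),np.array([.488,-.007])
for t in np.linspace(0,1,8):
    c=a+(b-a)*t;m=np.hypot(*(P[:,:2]-c).T)<.09;print(c.round(3),P[m,2].max().round(3) if m.any() else None)
plan(.488,-.007,.12,-41.2)
s=state();plan(*s["tool_pos"][:2],.33,-63)
E
```

```text
[ 0.283 -0.557] 0.527
[ 0.312 -0.478] 0.57
[ 0.342 -0.4  ] 0.571
[ 0.371 -0.321] 0.054
[ 0.4   -0.243] 0.041
[ 0.429 -0.164] 0.021
[ 0.459 -0.086] 0.023
[ 0.488 -0.007] 0.014
t 0.1 pos [ 0.2828 -0.5568  0.2302] w 1.002 F [0.05 0.08 0.15] grip 0.0
shift [17.27, -15.88, 4.44] turn [-0.01, -0.0, -2.74] j [-1.22  0.05  1.61  0.    1.48 -0.12]
t 0.1 pos [ 0.2828 -0.5568  0.2302] w 1.002 F [0.05 0.08 0.15] grip 0.0
shift [0.0, -0.01, -3.99] turn [-0.01, -0.0, -0.01] j [-1.22  0.05  1.61  0.    1.48 -0.12]
```

```bash
python3 - <<'E'
from h import *
for n,uv in(("top",(508,318)),("side",(420,98)),("side",(417,172)),("top",(470,318))):
    P=depthpts(n,np.load(f"pics/{n}0.npz")["d"]);print(n,uv,P[uv[1],uv[0]].round(3))
E
```

```text
top (508, 318) [ 0.304 -0.455  0.216]
side (420, 98) [ 0.31  -0.445  0.207]
side (417, 172) [ 0.3   -0.426  0.01 ]
top (470, 318) [ 0.303 -0.43   0.092]
```

Emit:
{"op": "jog_arm", "data": {
  "targets": [
    [[0,0,-2.5],[0,0,0],60],
    [[0,0,-5],[0,0,0],60],
    [[0,0,-5.6],[0,0,0],60],
    [[17.27,-15.88,-5.6],[0,0,-2.74],60],
    [[17.27,-15.88,-5.6],[0,0,-2.74],60],
    [[17.27,-15.88,-5.6],[0,0,-2.74],60],
    [[17.27,-15.88,-5.6],[0,0,-2.74],60],
    [[17.27,-15.88,-5.6],[0,0,-2.74],60]
  ]
}}

```text
time: 1.1
tool_pos: [0.3923, -0.2624, 0.3697]
tool_rot: [-0.001, 0.911, 0.413, -0.0]
contact_force: [1.5, 0.1, 0.9]
gripper_width: 0.598
grasp_force: 0.0
```

```bash
python3 -c "
from h import *
plan(.488,-.007,.10,-41.2)"
```

```text
t 1.1 pos [ 0.3923 -0.2624  0.3697] w 0.598 F [1.52 0.09 0.87] grip 0.0
shift [10.2, -3.83, 10.8] turn [-0.01, -0.0, 0.0] j [-0.75 -0.36  1.76  0.    1.75 -0.03]
```

Emit:
{"op": "jog_arm", "data": {
  "targets": [
    [[10.2,-3.8,6],[0,0,0],60],
    [[10.2,-3.8,8],[0,0,0],60],
    [[10.2,-3.8,8],[0,0,0],60],
    [[10.2,-3.8,10],[0,0,0],60],
    [[10.2,-3.8,10.8],[0,0,0],60],
    [[10.2,-3.8,10.8],[0,0,0],60],
    [[10.2,-3.8,10.8],[0,0,0],60]
  ]
}}

```text
time: 1.98
tool_pos: [0.4849, -0.0079, 0.0958]
tool_rot: [-0.003, 0.91, 0.415, -0.004]
contact_force: [-0.4, -0.2, 0.6]
gripper_width: 0.597
grasp_force: 0.0
```

```bash
python3 - <<'E'
from h import *
plan(.488,-.007,.02,-41.2)
for n in("top","side"):
    p,d=grab_frame(n);np.savez(f"pics/{n}1.npz",p=p,d=d)
    P=depthpts(n,d)
    tp=state()["tool_pos"];print(n,"tcp px",proj(n,tp)[0].round(1))
    # lowest points of the fingers from depth
    m=(np.hypot(P[...,0]-tp[0],P[...,1]-tp[1])<.09)&(P[...,2]>.05)&(P[...,2]<.2)
    Q=P[m];
    if len(Q):print(n,len(Q),np.percentile(Q[:,2],[0,1,5,20]).round(4),rect(Q[Q[:,2]<.15][:,:2]) if (Q[:,2]<.15).any() else"")
c=np.load("pics/side1.npz")["p"][60:290,250:470];cv2.imwrite("pics/crop2.png",cv2.resize(c,None,fx=2.5,fy=2.5,interpolation=cv2.INTER_CUBIC)[:,:,::-1])
E
```

```text
t 1.98 pos [ 0.4849 -0.0079  0.0958] w 0.597 F [-0.44 -0.19  0.55] grip 0.0
shift [0.12, 0.1, 3.03] turn [-0.06, 0.04, 0.02] j [-0.17 -0.16  2.05 -0.    1.26  0.55]
top tcp px [249.9 234.8]
top 165 [0.1105 0.1411 0.1495 0.153 ] (array([448.5,  11.6]), 15.1, 8.4, 178.7)
side tcp px [366.1 200.5]
side 2267 [0.0988 0.102  0.1113 0.1396] (array([486.5,  -6.9]), 114.4, 27.2, 138.8)
```

View pics/crop2.png

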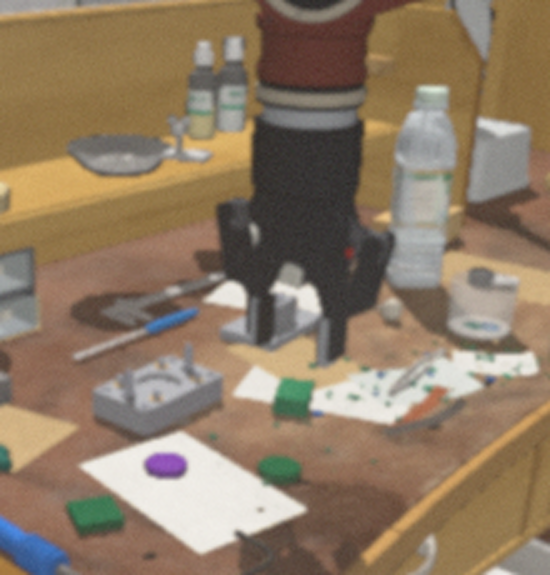

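The fingers hang clear above the round blank, which is at crop (279,469). The area around it is free. Next: straight down around it.

Emit:
{"op": "jog_arm", "data": {
  "targets": [
    [[0.1,0.1,1.5],[-0.06,0.04,0],60],
    [[0.1,0.1,2.8],[-0.06,0.04,0],60],
    [[0.1,0.1,3.2],[-0.06,0.04,0],60],
    [[0.1,0.1,3.35],[-0.06,0.04,0],60],
    [[0.1,0.1,3.35],[-0.06,0.04,0],60],
    [[0.1,0.1,3.35],[-0.06,0.04,0],60]
  ]
}}

```text
time: 2.82
tool_pos: [0.4933, -0.0101, 0.019]
tool_rot: [0.003, 0.911, 0.413, 0.005]
contact_force: [-0.1, -0.2, -1.2]
gripper_width: 0.6
grasp_force: 0.0
```

```bash
python3 - <<'E'
from h import *
plan(.488,-.007,.00,-41.2)
p,d=grab_frame("side")
c=p[150:290,270:460];cv2.imwrite("pics/crop3.png",cv2.resize(c,None,fx=4,fy=4,interpolation=cv2.INTER_CUBIC)[:,:,::-1])
p,d=grab_frame("top");cv2.imwrite("pics/top2.png",cv2.resize(p[180:280,190:330],None,fx=5,fy=5,interpolation=cv2.INTER_CUBIC)[:,:,::-1])
E
```

```text
t 2.83 pos [ 0.4933 -0.0101  0.019 ] w 0.6 F [-0.09 -0.22 -1.15] grip 0.0
shift [-0.05, -0.25, 0.76] turn [0.08, -0.05, 0.0] j [-0.17 -0.03  2.08  0.    1.08  0.55]
```

View pics/crop3.png

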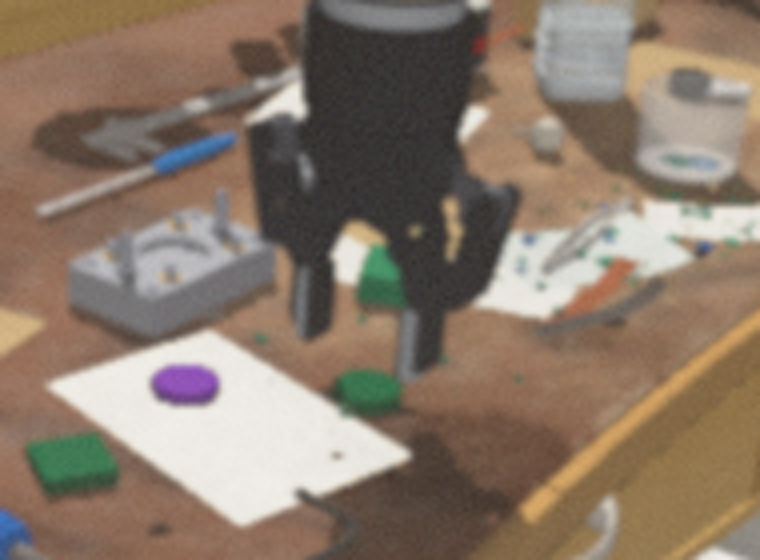

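The fingers straddle the blank, with tips at (312,330) and (415,375) and the blank at (368,392). I need to trim about 6 mm sideways and undo the small tilt.

Emit:
{"op": "jog_arm", "data": {
  "targets": [
    [[-0.05,-0.25,0],[0.08,-0.05,0],60],
    [[-0.05,-0.25,0],[0.08,-0.05,0],60],
    [[-0.05,-0.25,0],[0.08,-0.05,0],60],
    [[-0.05,-0.25,0],[0.08,-0.05,0],60]
  ]
}}

```text
time: 3.42
tool_pos: [0.4866, -0.0066, 0.0175]
tool_rot: [-0.001, 0.911, 0.413, -0.001]
contact_force: [-0.9, -0.5, -0.5]
gripper_width: 0.601
grasp_force: 0.0
```

```bash
python3 - <<'E'
from h import *
plan(.488,-.007,.00,-41.2)
p,d=grab_frame("side");P=depthpts("side",d);tp=state()["tool_pos"]
m=(np.hypot(P[...,0]-tp[0],P[...,1]-tp[1])<.09)&(P[...,2]>.017)&(P[...,2]<.075)
Q=P[m];print(rect(Q[:,:2]),np.percentile(Q[:,2],[0,1,5]))
p,d=grab_frame("side")
k,l,st,ce=cv2.connectedComponentsWithStats(greens(p))
for i in range(1,k):
    if st[i,4]>60:
        q=P[l==i];print(ce[i].round(1),rect(q[q[:,2]>.005][:,:2]),np.median(q,0).round(4))
E
```

```text
t 3.42 pos [ 0.4866 -0.0066  0.0175] w 0.601 F [-0.87 -0.54 -0.54] grip 0.0
shift [0.03, 0.05, 0.7] turn [-0.02, 0.01, 0.01] j [-0.17 -0.03  2.09  0.    1.09  0.55]
(array([488.8,  -5. ]), 118.1, 27.3, 139.1) [0.01886606 0.02079485 0.02471158]
[366.2 219. ] (array([471.4, -62.9]), 168.1, 24.8, 89.8) [ 0.4712 -0.1094  0.014 ]
[363.  246.8] (array([487.4,  -3.3]), 29.0, 20.9, 100.0) [ 0.4881 -0.0025  0.007 ]
[287.5 264.5] (array([625.8,  65.7]), 32.4, 31.4, 19.4) [0.6261 0.0669 0.007 ]
```

Emit:
{"op": "jog_arm", "data": {
  "targets": [
    [[0.03,0.03,0.3],[0,0,0],60],
    [[0.03,0.03,0.62],[0,0,0],60],
    [[0.03,0.03,0.62],[0,0,0],60],
    [[0.03,0.03,0.62],[0,0,0],60],
    [[0.03,0.03,0.62],[0,0,0],25],
    [[0.03,0.03,0.62],[0,0,0],25],
    [[0.03,0.03,0.62],[0,0,0],25],
    [[0.03,0.03,0.62],[0,0,0],25]
  ]
}}

```text
time: 4.53
tool_pos: [0.4882, -0.0066, 0.0027]
tool_rot: [-0.001, 0.911, 0.413, -0.001]
contact_force: [-1.6, 0.1, 5.4]
gripper_width: 0.345
grasp_force: 59.2
```

Emit:
{"op": "jog_arm", "data": {
  "targets": [
    [[0,0,0],[0,0,0],25],
    [[0,0,0],[0,0,0],25]
  ]
}}

```text
time: 4.78
tool_pos: [0.4882, -0.0066, 0.0027]
tool_rot: [-0.001, 0.911, 0.413, -0.001]
contact_force: [-1.4, 0.4, 5.0]
gripper_width: 0.341
grasp_force: 59.2
```

Emit:
{"op": "jog_arm", "data": {
  "targets": [
    [[0,0,-0.5],[0,0,0],25],
    [[0,0,-1.5],[0,0,0],25],
    [[0,0,-2.5],[0,0,0],25],
    [[0,0,-4],[0,0,0],25],
    [[0,0,-4],[0,0,0],25],
    [[0,0,-4],[0,0,0],25]
  ]
}}

```text
time: 5.52
tool_pos: [0.4875, -0.0065, 0.1016]
tool_rot: [-0.001, 0.911, 0.413, -0.001]
contact_force: [0.1, -0.4, 0.3]
gripper_width: 0.344
grasp_force: 59.3
```

```bash
python3 - <<'E'
from h import *
plan(.488,-.007,.1,-41.2)
p,d=grab_frame("side");P=depthpts("side",d);tp=state()["tool_pos"]
m=(np.hypot(P[...,0]-tp[0],P[...,1]-tp[1])<.09)&(P[...,2]>.06)&(P[...,2]<.16)
Q=P[m];print("tips",rect(Q[:,:2]),np.percentile(Q[:,2],[0,1,5]).round(4))
k,l,st,ce=cv2.connectedComponentsWithStats(greens(p))
for i in range(1,k):
    if st[i,4]>30:
        q=P[l==i];print(ce[i].round(1),np.median(q,0).round(4),q[:,2].min().round(4),q[:,2].max().round(4))
u,v=proj("side",tp)[0].astype(int);c=p[v-50:v+50,u-70:u+70];cv2.imwrite("pics/crop4.png",cv2.resize(c,None,fx=5,fy=5,interpolation=cv2.INTER_CUBIC)[:,:,::-1]);print(u,v)
E
```

```text
t 5.53 pos [ 0.4875 -0.0065  0.1016] w 0.344 F [ 0.09 -0.41  0.34] grip 59.3
shift [0.0, 0.03, 0.06] turn [-0.02, 0.01, 0.0] j [-0.17 -0.16  2.04  0.    1.26  0.55]
tips (array([489.3,  -3.3]), 99.5, 33.3, 139.3) [0.0973 0.0997 0.1033]
[366.8 199. ] [ 0.4872 -0.0024  0.1058] 0.1031 0.1063
[367. 218.] [ 0.4687 -0.1141  0.0143] 0.0032 0.0163
[249.9 242.6] [ 0.7022 -0.011   0.0066] 0.0017 0.0082
[287.5 264.5] [0.6264 0.067  0.0069] 0.0039 0.009
366 200
```

View pics/crop4.png

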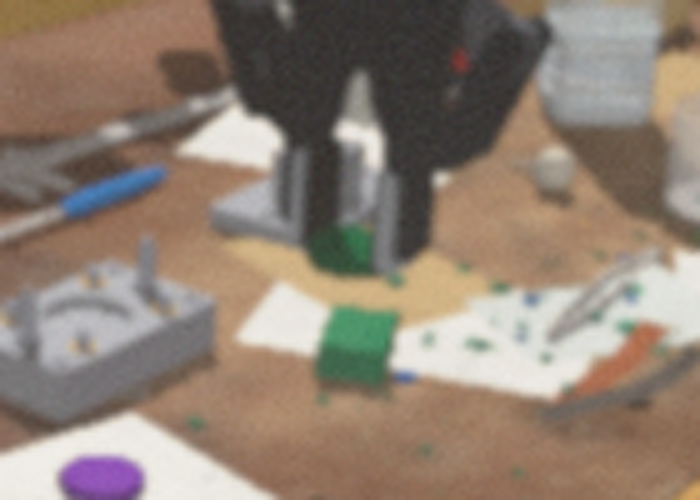

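The blank is held flat at (345,250), but the fingertips reach almost to its underside. In the nest only 3 mm stands proud, so I'll set it down and regrip about 4 mm higher.

Emit:
{"op": "jog_arm", "data": {
  "targets": [
    [[0,0,2],[0,0,0],25],
    [[0,0,3.5],[0,0,0],25],
    [[0,0,3.9],[0,0,0],25],
    [[0,0,3.95],[0,0,0],25],
    [[0,0,3.95],[0,0,0],60],
    [[0,0,3.95],[0,0,0],60],
    [[0,0,3.8],[0,0,0],60],
    [[0,0,3.8],[0,0,0],60]
  ]
}}

```text
time: 6.58
tool_pos: [0.4881, -0.0066, 0.0076]
tool_rot: [-0.001, 0.911, 0.413, -0.001]
contact_force: [0.7, -0.3, -0.1]
gripper_width: 0.6
grasp_force: 0.0
```

Emit:
{"op": "jog_arm", "data": {
  "targets": [
    [[0,0,0],[0,0,0],60],
    [[0,0,0],[0,0,0],60]
  ]
}}

```text
time: 6.82
tool_pos: [0.4876, -0.0065, 0.007]
tool_rot: [-0.001, 0.911, 0.413, -0.001]
contact_force: [0.5, -0.1, -0.4]
gripper_width: 0.597
grasp_force: 0.0
```

Now regrip, lift, and work out the carry to the nest (582.0, -124.7), axis 48.8°.

Emit:
{"op": "jog_arm", "data": {
  "targets": [
    [[0,0,0],[0,0,0],25],
    [[0,0,0],[0,0,0],25],
    [[0,0,0],[0,0,0],25],
    [[0,0,0],[0,0,0],25],
    [[0,0,0],[0,0,0],25],
    [[0,0,-1],[0,0,0],25],
    [[0,0,-3.5],[0,0,0],25],
    [[0,0,-3.5],[0,0,0],25]
  ]
}}

```text
time: 7.82
tool_pos: [0.492, -0.0072, 0.1002]
tool_rot: [0.002, 0.911, 0.413, 0.003]
contact_force: [-0.2, -0.2, 0.2]
gripper_width: 0.255
grasp_force: 0.0
```

Emit:
{"op": "jog_arm", "data": {
  "targets": [
    [[0,0,0],[0,0,0],25],
    [[0,0,0],[0,0,0],25]
  ]
}}

```text
time: 8.07
tool_pos: [0.4865, -0.0064, 0.0925]
tool_rot: [-0.002, 0.911, 0.413, -0.003]
contact_force: [0.8, 0.0, -0.4]
gripper_width: 0.249
grasp_force: 0.0
```

```bash
python3 - <<'E'
from h import *
plan(.582,-.1247,.09,-41.2)
p,d=grab_frame("side");P=depthpts("side",d);tp=state()["tool_pos"]
k,l,st,ce=cv2.connectedComponentsWithStats(greens(p))
for i in range(1,k):
    if st[i,4]>30:
        q=P[l==i];print(ce[i].round(1),np.median(q,0).round(4),q[:,2].min().round(4),q[:,2].max().round(4))
u,v=proj("side",tp)[0].astype(int);c=p[v-25:v+25,u-35:u+35];cv2.imwrite("pics/crop5.png",cv2.resize(c,None,fx=8,fy=8,interpolation=cv2.INTER_CUBIC)[:,:,::-1]);print(u,v)
E
```

```text
t 8.07 pos [ 0.4865 -0.0064  0.0925] w 0.249 F [ 0.76  0.02 -0.39] grip 0.0
shift [-1.05, 5.99, 0.07] turn [-0.04, 0.02, 0.0] j [-0.17 -0.15  2.05  0.    1.25  0.55]
[367.  218.1] [ 0.4689 -0.1139  0.0143] 0.0031 0.0169
[249.9 242.6] [ 0.7022 -0.0093  0.0068] 0.0015 0.008
[362.8 247.1] [ 0.4877 -0.0017  0.0068] 0.0052 0.0088
[287.3 264.5] [0.6265 0.0665 0.007 ] 0.004 0.0087
366 204
```

View pics/crop5.png

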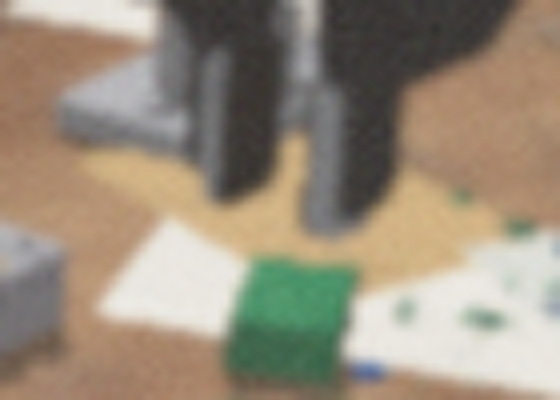

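The grip slipped: the fingers are empty and the blank still lies at (363,247). So the tips sit higher than I judged, and the first height was about right. Regripping at TCP z ≈ 4 mm.

Emit:
{"op": "jog_arm", "data": {
  "targets": [
    [[0,0,0],[0,0,0],60],
    [[0,0,2],[0,0,0],60],
    [[0,0,3],[0,0,0],60],
    [[0,0,3.62],[0,0,0],60],
    [[0,0,3.62],[0,0,0],60],
    [[0,0,3.62],[0,0,0],60],
    [[0,0,3.62],[0,0,0],60],
    [[0,0,3.62],[0,0,0],25]
  ]
}}

```text
time: 9.12
tool_pos: [0.4884, -0.0066, 0.0049]
tool_rot: [-0.0, 0.911, 0.413, -0.0]
contact_force: [0.5, 0.5, 0.0]
gripper_width: 0.397
grasp_force: 0.0
```

Emit:
{"op": "jog_arm", "data": {
  "targets": [
    [[0,0,0],[0,0,0],25],
    [[0,0,0],[0,0,0],25],
    [[0,0,0],[0,0,0],25],
    [[0,0,0],[0,0,0],25]
  ]
}}

```text
time: 9.62
tool_pos: [0.4885, -0.0067, 0.0054]
tool_rot: [-0.001, 0.911, 0.413, -0.001]
contact_force: [-2.2, 0.3, 6.3]
gripper_width: 0.327
grasp_force: 58.7
```

Emit:
{"op": "jog_arm", "data": {
  "targets": [
    [[0,0,0],[0,0,0],60],
    [[0,0,0],[0,0,0],60],
    [[0,0,0.07],[0,0,0],60],
    [[0,0,0.07],[0,0,0],60],
    [[0,0,0.07],[0,0,0],60],
    [[0,0,0.07],[0,0,0],25],
    [[0,0,0.07],[0,0,0],25],
    [[0,0,0.07],[0,0,0],25]
  ]
}}

```text
time: 10.62
tool_pos: [0.4879, -0.0066, 0.0027]
tool_rot: [-0.001, 0.911, 0.413, -0.001]
contact_force: [-1.9, 0.5, 3.9]
gripper_width: 0.34
grasp_force: 59.0
```

Emit:
{"op": "jog_arm", "data": {
  "targets": [
    [[0,0,0],[0,0,0],25],
    [[0,0,0],[0,0,0],25],
    [[0,0,0],[0,0,0],25]
  ]
}}

```text
time: 11.0
tool_pos: [0.488, -0.0066, 0.0027]
tool_rot: [-0.001, 0.911, 0.413, -0.001]
contact_force: [-1.3, -0.3, 5.4]
gripper_width: 0.342
grasp_force: 59.2
```

Emit:
{"op": "jog_arm", "data": {
  "targets": [
    [[0,0,-0.6],[0,0,0],25],
    [[0,0,-2],[0,0,0],25],
    [[0,0,-3.6],[0,0,0],25],
    [[-0.3,1.5,-3.6],[0,0,0],25],
    [[-0.7,3.5,-3.6],[0,0,0],25],
    [[-1.07,5.3,-3.6],[0,0,0],25],
    [[-1.07,5.93,-3.6],[0,0,0],25],
    [[-1.07,5.93,-3.6],[0,0,0],25]
  ]
}}

```text
time: 12.0
tool_pos: [0.5821, -0.1245, 0.092]
tool_rot: [-0.001, 0.911, 0.413, -0.001]
contact_force: [-0.1, -0.6, 0.0]
gripper_width: 0.339
grasp_force: 59.3
```

Emit:
{"op": "jog_arm", "data": {
  "targets": [
    [[0,0,0],[0,0,0],25],
    [[0,0,0],[0,0,0],25],
    [[0,0,0],[0,0,0],25],
    [[0,0,0],[0,0,0],25]
  ]
}}

```text
time: 12.5
tool_pos: [0.5817, -0.1239, 0.092]
tool_rot: [-0.001, 0.91, 0.414, -0.001]
contact_force: [-0.1, 0.9, -1.0]
gripper_width: 0.344
grasp_force: 59.3
```

```bash
python3 - <<'E'
from h import *
plan(.582,-.1243,.022,-41.2)
p,d=grab_frame("side");P=depthpts("side",d);tp=state()["tool_pos"]
m=(np.hypot(P[...,0]-tp[0],P[...,1]-tp[1])<.09)&(P[...,2]>.07)&(P[...,2]<.15)
Q=P[m];print("fingers",rect(Q[:,:2]))
k,l,st,ce=cv2.connectedComponentsWithStats(greens(p))
for i in range(1,k):
    if st[i,4]>20:
        q=P[l==i];print(ce[i].round(1),np.median(q,0).round(4),q[:,2].min().round(4),q[:,2].max().round(4))
m=face("side",P,(.582,-.1243),.075,.018,.033);print("jig",m.sum(),rect(P[m][:,:2]))
u,v=proj("side",tp)[0].astype(int);c=p[v-40:v+60,u-65:u+65];cv2.imwrite("pics/crop6.png",cv2.resize(c,None,fx=6,fy=6,interpolation=cv2.INTER_CUBIC)[:,:,::-1]);print(u,v)
E
```

```text
t 12.5 pos [ 0.5817 -0.1239  0.092 ] w 0.344 F [-0.07  0.88 -1.02] grip 59.3
shift [-0.0, 0.02, 2.8] turn [-0.02, 0.01, 0.01] j [-0.33  0.11  1.8  -0.    1.24  0.38]
fingers (array([ 584.1, -120.5]), 101.5, 32.4, 141.0)
[367.3 217.8] [ 0.4678 -0.1143  0.0146] 0.0042 0.4252
[249.9 242.5] [ 0.702  -0.0101  0.0067] 0.0029 0.0079
[287.5 264.6] [0.6263 0.0668 0.0071] 0.0044 0.0091
jig 533 (array([ 582.7, -122.4]), 103.0, 61.9, 48.8)
314 180
```

View pics/crop6.png

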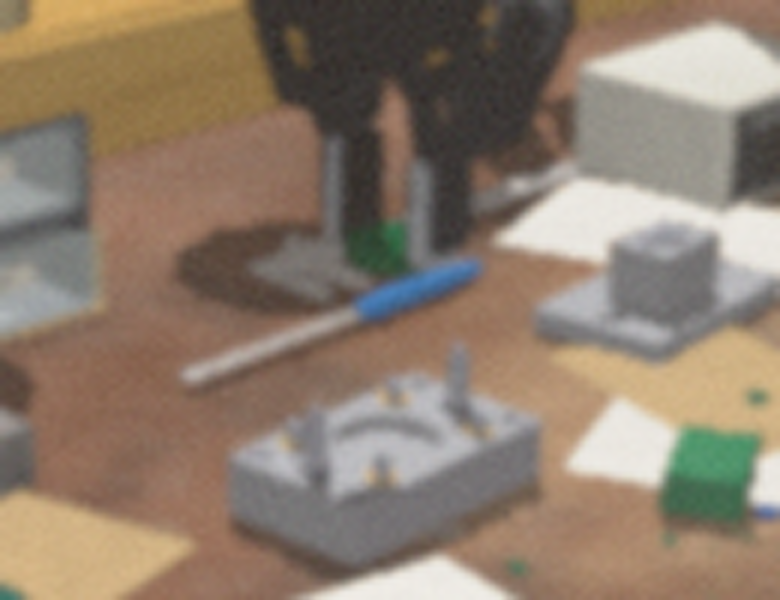

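The blank is in the gripper at (380,250), with the jig below it and nothing in the way. Lowering.

Emit:
{"op": "jog_arm", "data": {
  "targets": [
    [[0,0,1.2],[0,0,0],25],
    [[0,0,2.2],[0,0,0],25],
    [[0,0,2.4],[0,0,0],25],
    [[0,0,2.55],[0,0,0],25],
    [[0,0,2.65],[0,0,0],25],
    [[0,0,2.7],[0,0,0],25],
    [[0,0,2.7],[0,0,0],25],
    [[0,0,2.7],[0,0,0],25]
  ]
}}

```text
time: 13.55
tool_pos: [0.5819, -0.1243, 0.0247]
tool_rot: [-0.001, 0.911, 0.413, -0.001]
contact_force: [-0.4, -1.2, 0.6]
gripper_width: 0.342
grasp_force: 59.3
```

Emit:
{"op": "jog_arm", "data": {
  "targets": [
    [[0,0,0.05],[0,0,0],25],
    [[0,0,0.05],[0,0,0],25],
    [[0,0,0.1],[0,0,0],25],
    [[0,0,0.1],[0,0,0],25]
  ]
}}

```text
time: 14.05
tool_pos: [0.5818, -0.1243, 0.0219]
tool_rot: [-0.001, 0.911, 0.413, -0.001]
contact_force: [0.1, -0.6, 0.3]
gripper_width: 0.338
grasp_force: 59.6
```

No contact with the underside about 3 mm into the pocket, so it is past the chamfer. A bit more.

Emit:
{"op": "jog_arm", "data": {
  "targets": [
    [[0,0,0.03],[0,0,0],25],
    [[0,0,0.06],[0,0,0],25],
    [[0,0,0.06],[0,0,0],25]
  ]
}}

```text
time: 14.42
tool_pos: [0.5819, -0.1243, 0.0218]
tool_rot: [-0.001, 0.911, 0.413, -0.001]
contact_force: [-3.3, 0.8, 8.8]
gripper_width: 0.34
grasp_force: 64.7
```

Emit:
{"op": "jog_arm", "data": {
  "targets": [
    [[0,0,-0.06],[0,0,0],25],
    [[0,0,-0.06],[0,0,0],25],
    [[0,0,-0.06],[0,0,0],45],
    [[0,0,-0.06],[0,0,0],50],
    [[0,0,-0.06],[0,0,0],55],
    [[0,0,-1.5],[0,0,0],55],
    [[0,0,-4],[0,0,0],55],
    [[0,0,-5],[0,0,0],55]
  ]
}}

```text
time: 15.42
tool_pos: [0.5841, -0.1251, 0.1501]
tool_rot: [0.001, 0.911, 0.413, 0.001]
contact_force: [-0.2, -0.2, 0.1]
gripper_width: 0.55
grasp_force: 0.0
```

```bash
python3 - <<'E'
from h import *
plan(.582,-.1243,.022,-41.2)
p,d=grab_frame("side");P=depthpts("side",d)
for c,z in(((.582,-.1247),.025),):
    m=greens(p)>0
    k,l,st,ce=cv2.connectedComponentsWithStats(m.astype(np.uint8))
    for i in range(1,k):
        if st[i,4]>20:
            q=P[l==i];print(ce[i].round(1),st[i,4],np.median(q,0).round(4),np.percentile(q[:,2],[2,98]).round(4),"ray@25mm",ray("side",[ce[i]],.025)[0].round(4))
u,v=proj("side",[.582,-.1247,.022])[0].astype(int);c=p[v-40:v+40,u-50:u+50];cv2.imwrite("pics/crop7.png",cv2.resize(c,None,fx=7,fy=7,interpolation=cv2.INTER_CUBIC)[:,:,::-1]);print(u,v)
E
```

```text
t 15.43 pos [ 0.5841 -0.1251  0.1501] w 0.55 F [-0.21 -0.17  0.15] grip 0.0
shift [-0.04, -0.1, 5.12] turn [0.02, -0.01, 0.0] j [-0.34  0.05  1.76 -0.    1.33  0.38]
[313.5 212. ] 55 [ 0.5809 -0.1196  0.0236] [0.0224 0.0248] ray@25mm [ 0.5819 -0.1166  0.025 ]
[367.2 217.9] 130 [ 0.4681 -0.1146  0.0146] [0.0042 0.0164] ray@25mm [ 0.4716 -0.093   0.025 ]
[249.9 242.5] 30 [ 0.7023 -0.0105  0.0064] [0.0019 0.0084] ray@25mm [0.697  0.0225 0.025 ]
[287.6 264.6] 180 [0.626  0.0665 0.0069] [0.0055 0.0086] ray@25mm [0.6242 0.0967 0.025 ]
313 211
```

View pics/crop7.png

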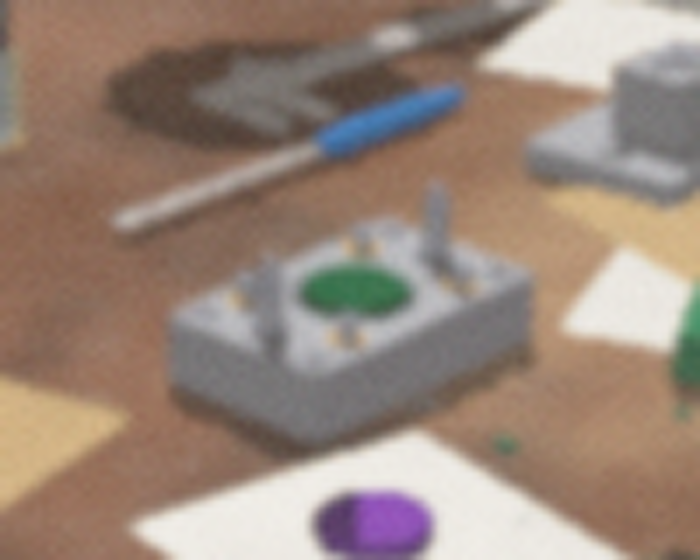

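The blank sits flat in the nest at crop (355,290), top at about 25 mm as it should be. Next is the plate: (469,-301), long side about 53°.

```bash
python3 - <<'E'
from h import *
plan(.469,-.301,.09,-37)
E
```

```text
t 15.47 pos [ 0.5853 -0.1254  0.1527] w 0.552 F [ 1.28 -0.56  1.82] grip 0.0
shift [-8.36, 1.1, 2.49] turn [0.05, -0.02, -0.52] j [-0.34  0.05  1.75 -0.    1.33  0.38]
```

Emit:
{"op": "jog_arm", "data": {
  "targets": [
    [[-2,0.3,0],[0,0,-0.5],60],
    [[-4,0.6,0],[0,0,-0.5],60],
    [[-6,0.9,0.5],[0,0,-0.5],60],
    [[-8,1.1,1.5],[0,0,-0.5],60],
    [[-8.36,1.1,2.5],[0,0,-0.5],60],
    [[-8.36,1.1,2.5],[0,0,-0.5],60],
    [[-8.36,1.1,2.5],[0,0,-0.5],60],
    [[-8.36,1.1,2.5],[0,0,-0.5],60]
  ]
}}

```text
time: 16.48
tool_pos: [0.4662, -0.2997, 0.0844]
tool_rot: [-0.0, 0.895, 0.446, -0.001]
contact_force: [0.4, 0.4, 0.1]
gripper_width: 0.601
grasp_force: 0.0
```

Emit:
{"op": "jog_arm", "data": {
  "targets": [
    [[0,0,0],[0,0,0],60],
    [[0,0,0],[0,0,0],60]
  ]
}}

```text
time: 16.73
tool_pos: [0.4655, -0.2996, 0.0837]
tool_rot: [-0.001, 0.895, 0.445, -0.001]
contact_force: [-0.3, -0.1, 0.6]
gripper_width: 0.6
grasp_force: 0.0
```

```bash
python3 - <<'E'
from h import *
plan(.469,-.301,.0125,-37)
E
```

```text
t 16.73 pos [ 0.4655 -0.2996  0.0837] w 0.6 F [-0.28 -0.07  0.62] grip 0.0
shift [0.04, 0.15, 2.85] turn [-0.01, 0.01, -0.02] j [-0.71  0.02  1.9  -0.    1.22 -0.06]
```

Emit:
{"op": "jog_arm", "data": {
  "targets": [
    [[0.04,0.15,1],[0,0,0],60],
    [[0.04,0.15,2],[0,0,0],60],
    [[0.04,0.15,2.6],[0,0,0],60],
    [[0.04,0.15,2.85],[0,0,0],60],
    [[0.04,0.15,2.85],[0,0,0],60],
    [[0.04,0.15,2.85],[0,0,0],20],
    [[0.04,0.15,2.85],[0,0,0],20],
    [[0.04,0.15,2.85],[0,0,0],20]
  ]
}}

```text
time: 17.73
tool_pos: [0.4693, -0.3019, 0.0131]
tool_rot: [0.0, 0.896, 0.445, -0.001]
contact_force: [0.3, 0.1, 4.9]
gripper_width: 0.312
grasp_force: 63.3
```

Emit:
{"op": "jog_arm", "data": {
  "targets": [
    [[0,0,0],[0,0,0],20],
    [[0,0,0],[0,0,0],20],
    [[0,0,0],[0,0,0],20]
  ]
}}

```text
time: 18.1
tool_pos: [0.4693, -0.3019, 0.0132]
tool_rot: [0.0, 0.896, 0.445, -0.001]
contact_force: [-0.3, 0.7, 6.4]
gripper_width: 0.312
grasp_force: 63.5
```

Emit:
{"op": "jog_arm", "data": {
  "targets": [
    [[0,0,-0.5],[0,0,0],20],
    [[0,0,-1.5],[0,0,0],20],
    [[0,0,-3],[0,0,0],20],
    [[0,0,-3.5],[0,0,0],20],
    [[0,0,-3.5],[0,0,0],20],
    [[0,0,-3.5],[0,0,0],20]
  ]
}}

```text
time: 18.85
tool_pos: [0.4676, -0.3004, 0.0974]
tool_rot: [-0.003, 0.896, 0.445, -0.002]
contact_force: [0.0, 1.0, -2.2]
gripper_width: 0.313
grasp_force: 62.5
```

```bash
python3 - <<'E'
from h import *
plan(.582,-.1245,.10,-41.2)
E
```

```text
t 18.85 pos [ 0.4676 -0.3004  0.0974] w 0.313 F [ 0.    0.95 -2.24] grip 62.5
shift [8.37, -0.6, -0.11] turn [-0.04, 0.01, 0.5] j [-0.7   0.01  1.89 -0.    1.25 -0.06]
```

Emit:
{"op": "jog_arm", "data": {
  "targets": [
    [[1.5,-0.1,-0.5],[0,0,0.25],20],
    [[3.5,-0.3,-0.5],[0,0,0.5],20],
    [[5.5,-0.5,-0.5],[0,0,0.5],20],
    [[7.5,-0.6,-0.5],[0,0,0.5],20],
    [[8.36,-0.6,-0.5],[0,0,0.5],20],
    [[8.36,-0.6,-0.2],[0,0,0.5],20],
    [[8.36,-0.6,-0.2],[0,0,0.5],20],
    [[8.36,-0.6,-0.2],[0,0,0.5],20]
  ]
}}

```text
time: 19.85
tool_pos: [0.5821, -0.1267, 0.1035]
tool_rot: [-0.001, 0.911, 0.413, -0.002]
contact_force: [0.2, 0.2, -1.3]
gripper_width: 0.315
grasp_force: 62.5
```

Emit:
{"op": "jog_arm", "data": {
  "targets": [
    [[0,0,0],[0,0,0],20],
    [[0,0,0],[0,0,0],20],
    [[0,0,0],[0,0,0],20]
  ]
}}

```text
time: 20.23
tool_pos: [0.583, -0.1259, 0.1043]
tool_rot: [-0.001, 0.911, 0.413, -0.001]
contact_force: [0.2, 0.0, -3.0]
gripper_width: 0.316
grasp_force: 62.5
```

```bash
python3 - <<'E'
from h import *
plan(.582,-.1245,.066,-41.2)
p,d=grab_frame("side");P=depthpts("side",d);tp=state()["tool_pos"]
for a,b in((.006,.012),(.006,.0),(.004,.016)):pass
zt=tp[2]-.0132+.010
m=face("side",P,tp[:2],.075,zt-.006,zt+.003);Q=P[m];print("plate",m.sum(),rect(Q[:,:2]),np.median(Q[:,2]).round(4),"exp top",zt.round(4))
p2,d2=grab_frame("top");P2=depthpts("top",d2);m=face("top",P2,tp[:2],.075,zt-.005,zt+.006);Q=P2[m];print("plate top cam",m.sum(),rect(Q[:,:2]),np.median(Q[:,2]).round(4))
u,v=proj("side",tp)[0].astype(int);np.savez("pics/s9.npz",p=p,d=d,p2=p2,d2=d2);print(u,v,proj("top",tp))
a=cv2.resize(p[v-30:v+60,u-50:u+50],None,fx=4,fy=4,interpolation=cv2.INTER_CUBIC)
u,v=proj("top",tp)[0].astype(int);b=cv2.resize(p2[v-45:v+45,u-40:u+55],None,fx=4,fy=4,interpolation=cv2.INTER_CUBIC)
cv2.imwrite("pics/crop9.png",np.hstack([a,b])[:,:,::-1])
E
```

```text
t 20.23 pos [ 0.583  -0.1259  0.1043] w 0.316 F [ 0.22  0.   -3.  ] grip 62.5
shift [0.02, -0.06, 1.53] turn [-0.02, 0.01, 0.0] j [-0.34  0.1   1.79 -0.    1.26  0.38]
plate 430 (array([ 583.5, -123.2]), 101.9, 62.0, 48.9) 0.0997 exp top 0.1011
plate top cam 61 (array([599.3, -81.5]), 19.7, 17.3, 159.5) 0.1008
313 174 [[306.3189744  184.01566786]]
```

View pics/crop9.png

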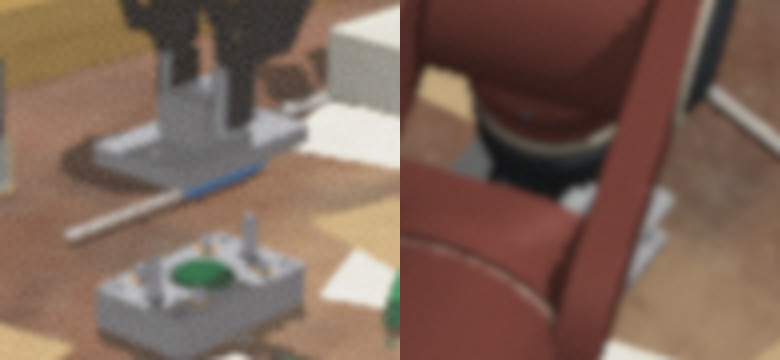

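The side view shows the plate held level at left-half (200,150) above the jig at (200,290), the blank still in the nest, and yaw matching to within 0.2°. It needs about −1.3 mm along tool y; then lower gently onto the dowels.

Emit:
{"op": "jog_arm", "data": {
  "targets": [
    [[-0.01,-0.05,0.6],[0,0,0],20],
    [[-0.01,-0.05,1.2],[0,0,0],20],
    [[-0.01,-0.05,1.6],[0,0,0],20],
    [[-0.01,-0.05,1.75],[0,0,0],20],
    [[-0.01,-0.05,1.85],[0,0,0],20],
    [[-0.01,-0.05,1.93],[0,0,0],20],
    [[-0.01,-0.05,1.93],[0,0,0],20],
    [[-0.01,-0.05,1.93],[0,0,0],20]
  ]
}}

```text
time: 21.32
tool_pos: [0.582, -0.125, 0.0563]
tool_rot: [-0.001, 0.911, 0.413, -0.001]
contact_force: [0.0, 0.8, -2.7]
gripper_width: 0.312
grasp_force: 62.5
```

Emit:
{"op": "jog_arm", "data": {
  "targets": [
    [[0,0,0.06],[0,0,0],20],
    [[0,0,0.12],[0,0,0],20],
    [[0,0,0.12],[0,0,0],20]
  ]
}}

```text
time: 21.7
tool_pos: [0.5815, -0.1249, 0.0526]
tool_rot: [-0.001, 0.911, 0.413, -0.001]
contact_force: [-0.2, 0.6, -2.2]
gripper_width: 0.313
grasp_force: 62.5
```

No contact force 6 mm below the dowel tips, so the dowels have entered. Going on down towards the plungers.

Emit:
{"op": "jog_arm", "data": {
  "targets": [
    [[0,0,0.1],[0,0,0],20],
    [[0,0,0.2],[0,0,0],20],
    [[0,0,0.3],[0,0,0],20],
    [[0,0,0.3],[0,0,0],20]
  ]
}}

```text
time: 22.2
tool_pos: [0.5814, -0.1249, 0.0449]
tool_rot: [-0.001, 0.911, 0.413, -0.001]
contact_force: [0.0, -0.7, -0.7]
gripper_width: 0.314
grasp_force: 62.5
```

Emit:
{"op": "jog_arm", "data": {
  "targets": [
    [[0,0,0.06],[0,0,0],20],
    [[0,0,0.12],[0,0,0],20],
    [[0,0,0.12],[0,0,0],20],
    [[0,0,0.12],[0,0,0],20]
  ]
}}

```text
time: 22.7
tool_pos: [0.5818, -0.125, 0.0428]
tool_rot: [-0.001, 0.911, 0.413, -0.001]
contact_force: [-1.7, 0.1, 2.6]
gripper_width: 0.313
grasp_force: 62.8
```

Emit:
{"op": "jog_arm", "data": {
  "targets": [
    [[0,0,0.04],[0,0,0],20],
    [[0,0,0.08],[0,0,0],20],
    [[0,0,0.12],[0,0,0],20],
    [[0,0,0.12],[0,0,0],20]
  ]
}}

```text
time: 23.2
tool_pos: [0.5818, -0.125, 0.0398]
tool_rot: [-0.001, 0.911, 0.413, -0.001]
contact_force: [-1.7, 0.7, 5.6]
gripper_width: 0.312
grasp_force: 63.3
```

Emit:
{"op": "jog_arm", "data": {
  "targets": [
    [[0,0,0.04],[0,0,0],20],
    [[0,0,0.04],[0,0,0],20],
    [[0,0,0.04],[0,0,0],20]
  ]
}}

```text
time: 23.58
tool_pos: [0.5819, -0.125, 0.039]
tool_rot: [-0.001, 0.911, 0.413, -0.001]
contact_force: [-3.3, 1.5, 5.9]
gripper_width: 0.315
grasp_force: 63.4
```

Emit:
{"op": "jog_arm", "data": {
  "targets": [
    [[0,0,0.03],[0,0,0],20],
    [[0,0,0.03],[0,0,0],20],
    [[0,0,0.03],[0,0,0],20]
  ]
}}

```text
time: 23.95
tool_pos: [0.5819, -0.125, 0.0384]
tool_rot: [-0.001, 0.911, 0.413, -0.001]
contact_force: [-4.6, 1.0, 8.0]
gripper_width: 0.313
grasp_force: 63.5
```

Emit:
{"op": "jog_arm", "data": {
  "targets": [
    [[0,0,0.02],[0,0,0],20],
    [[0,0,0.02],[0,0,0],20],
    [[0,0,0.02],[0,0,0],20]
  ]
}}

```text
time: 24.32
tool_pos: [0.5819, -0.125, 0.0382]
tool_rot: [-0.001, 0.911, 0.413, -0.001]
contact_force: [-4.1, 1.9, 8.9]
gripper_width: 0.316
grasp_force: 63.9
```

Emit:
{"op": "jog_arm", "data": {
  "targets": [
    [[0,-0.02,0.02],[0,0,0],20],
    [[0,-0.02,0.02],[0,0,0],20],
    [[0,-0.02,0.02],[0,0,0],20]
  ]
}}

```text
time: 24.7
tool_pos: [0.5819, -0.125, 0.0382]
tool_rot: [-0.001, 0.911, 0.413, -0.001]
contact_force: [-3.7, 1.5, 10.3]
gripper_width: 0.317
grasp_force: 64.0
```

Emit:
{"op": "jog_arm", "data": {
  "targets": [
    [[0,0,0.03],[0,0,0],20],
    [[0,0,0.03],[0,0,0],20],
    [[0,0,0.03],[0,0,0],20]
  ]
}}

```text
time: 25.08
tool_pos: [0.5819, -0.125, 0.0382]
tool_rot: [-0.001, 0.911, 0.413, -0.001]
contact_force: [-6.0, 0.4, 13.5]
gripper_width: 0.31
grasp_force: 64.5
```

The plate has stopped at z = 0.0382, exactly the shut height, and the force is now rising. A little more push, to mid-range.

Emit:
{"op": "jog_arm", "data": {
  "targets": [
    [[0,-0.02,0.04],[0,0,0],20],
    [[0,-0.02,0.04],[0,0,0],20],
    [[0,-0.02,0.04],[0,0,0],20],
    [[0,-0.02,0.04],[0,0,0],20]
  ]
}}

```text
time: 25.58
tool_pos: [0.5819, -0.1249, 0.0381]
tool_rot: [-0.0, 0.911, 0.414, -0.001]
contact_force: [-8.8, 1.2, 17.6]
gripper_width: 0.311
grasp_force: 65.0
```

```bash
python3 - <<'E'
from h import *
for _ in range(4):
    p,d=grab_frame("side");s=state();print(s["contact_force"].round(1),s["tool_pos"].round(4))
P=depthpts("side",d);tp=s["tool_pos"]
m=face("side",P,tp[:2],.075,.029,.038);Q=P[m];print("plate",m.sum(),rect(Q[:,:2]),np.median(Q[:,2]).round(4))
A=np.c_[Q[:,:2]-Q[:,:2].mean(0),np.ones(len(Q))];print("slopes",np.linalg.lstsq(A,Q[:,2],rcond=None)[0].round(4))
E
```

```text
[-8.9  1.7 17.6] [ 0.5819 -0.125   0.0381]
[-8.9  0.7 17.5] [ 0.5819 -0.125   0.0381]
[-8.3  1.4 17.4] [ 0.5819 -0.125   0.0381]
[-8.4  1.4 17.6] [ 0.5819 -0.125   0.0381]
plate 448 (array([ 583.2, -122.2]), 103.9, 63.8, 49.4) 0.0336
slopes [ 0.0089 -0.018   0.0334]
```

The plate top measures about 34.5 mm (35 expected with the jig shut), the blank is clamped, and the push is a steady 17.5 N. Handing in.

```bash
python3 -c "
from plant import *
print(job_done())"
```

```text
the job is handed in; nothing more can be done
None
```

The round blank lies flat in the nest and the bushing plate is over both dowels, held shut with a steady 17.5 N push; I handed the job in at about 26 s with the grip still on.

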